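# Hook the sprung tube gate open

### The job

On the tube-welding fixture, draw the spring-loaded gate back off the square tube until you feel it just lean on the rubber buffer; do not squash it. Hold it there and turn the black grip on its end clockwise, so that the hook's tip swings into the gap behind the upright keeper; then let go, and the hook must keep the gate open against its spring. Leave the grinder, the magnetic square and the tube offcut where they are.

Things in the scene. Friction and masses are not known exactly. Their poses are not given: they have to be found in the camera images.
- hinge (a point): On the upright hinge axis of the gate, 50 mm above the bench, on a bolted-down fixture: steel plate, spring post (top 112 mm above the bench) and a fixed brass 40 x 40 x 280 mm square tube (top 62 mm above the bench). z up; at gate value g the gate points from here at an angle of g - 0.5 rad anticlockwise (from above) from this point's y axis.
- gate (a joint): Sprung gate: grey flat bar 185 mm long, 12 mm thick, 35 to 65 mm above the bench, turning on the hinge post. 0 rad = lying along the tube; grows anticlockwise seen from above as it is drawn open. The spring pulls it back: at the grip about 3.4 N at 0, plus 5.6 N per rad. Once hooked it rests at 0.7 to 1.2 rad, depending on where the catch is.
- hook (a joint): Steel hook on the gate's end, pivot 160 mm from the hinge; stays where it is left. 0 rad = folded back towards the hinge; grows CLOCKWISE from above, relative to the gate; 1.07 = square to the gate, pointing ahead (hooked); stop at 1.15. Starts at 0 to 0.3. Its bar lies 68 to 76 mm above the bench; the down-turned tip, 60 mm from the pivot, reaches down to 40 mm.
- grip (a point): Centre of the black plastic grip fixed on the hook, over its pivot, 107 mm above the bench: an upright paddle 64 mm long, 18 mm thick, 82 to 128 mm above the bench. The point's x axis runs along the paddle and the hook, from pivot to tip; z up. The gate is drawn by it and the hook is turned by it.
- keeper_zone (a point): Mid of the range in which the keeper stands, on the grip's circle. NOT measured: it is bolted up to 38 mm either way along the arc. Steel plate upright, 24 mm wide along the gate, 10 mm thick, top 62 mm above the bench. A second plate, the backstop, stands 24 mm behind it. The hook's 8 mm tip must swing into that gap; with the gate drawn too little it strikes the keeper, too far, the backstop.
- buffer_zone (a point): Mid of the range of the rubber buffer (NOT measured; 20 mm across, 70 mm from the hinge, one unit with the keeper). The gate meets it about 6 mm, at the grip, beyond its hooked rest; from there it adds about 1.3 N to the spring's pull for each mm at the grip. From first touch to 7 mm farther the hook has room to swing in; held 3 to 5 mm past first touch is best.
- buffer (a joint): How far the rubber buffer is pressed in, in m: 0 = free, 0.001 here = 2.3 mm of travel at the grip. It is squashed at 0.0055 (12.5 mm at the grip, some 17 N more than the spring alone), which spoils the job.
- grinder: Bystander: angle grinder about 230 mm long, lying on the bench to the left; origin under its middle, x towards its disc.
- magnet: Bystander: flat magnetic welding square, 100 x 100 x 28 mm; origin at the centre of its underside.
- offcut: Bystander: brass square-tube offcut 120 x 40 x 40 mm; origin at the centre of its underside, x along it.

How it is judged:
On the way, in this order (a step that is already met when the one before it is completed fails the run):
1. the gate is drawn well off the tube with its hook still folded clear (value of joint gate above 0.5 rad and value of joint hook below 0.6 rad), for 0.1 s.
2. the hook is turned square with the gate drawn open (value of joint gate above 0.6 rad and value of joint hook above 0.8 rad), for 0.2 s.
At the end, for the whole second after the job is handed in: The gate, let go, stands still (under 0.05 rad/s) held open by its hook: gate beyond 0.62 rad, hook turned beyond 0.8 rad (value of joint gate above 0.62 rad and value of joint hook above 0.8 rad and velocity of joint gate between -0.05 and 0.05 rad/s); the robot touches nothing.
It fails at once if the rubber buffer is squashed (pressed in by more than 5.5 mm) (value of joint buffer above 0.0055 m).
It fails at once if the grinder is moved by more than 30 mm (distance of grinder from where it was at the start of the episode above 0.03 m).
It fails at once if the magnetic square is moved by more than 30 mm (distance of magnet from where it was at the start of the episode above 0.03 m).
It fails at once if the tube offcut is moved by more than 30 mm (distance of offcut from where it was at the start of the episode above 0.03 m).
It also fails if it takes over 54 s, if anything falls off the work surface, if the arm or the gripper's body presses on something with over 40 N, if the wrist force passes 120 N, or if a joint passes its speed limit or range.

### The arm

A 6-joint arm with a two-finger parallel gripper is mounted at the origin on the work surface. World frame = base frame: x ahead of the robot, y to its left, z up, the work surface at z = 0. Lengths are in m, angles in rad, forces in N, time in s.
With the tool pointing down it reaches from about 0.375 to 0.975 m from the base axis. Payload 3.8 kg.
Tool frame: the origin (TCP) lies midway between the tips of the shut fingers; the grasp point (between the pads) lies 19 mm behind it; z points along the fingers, y is the direction in which the jaws open and shut (so a half turn about z gives the same grasp; the last joint's range is limited). The gripper opens to 85 mm and grips with 20 to 120 N. Pads are 22 mm wide; open, the fingers measure 114 mm over their backs; the gripper's body (76 mm by 85 mm) begins 54 mm behind the grasp point. The pads swing forward as they close: fully open they stand 13 mm farther back than shut.
Start: joints at [-1.201, 0.264, 1.604, -0, 1.274, -0.037], TCP at [0.267, -0.62, 0.231] pointing down, gripper open.
Joint ranges: [-2.63, 2.63], [-0.94, 2.18], [0.31, 2.57], [-1.31, 4.45], [0, 2.66], [-2.55, 2.55]. Speed limits (rad/s): [2.57, 2.57, 3.14, 3.14, 3.14, 3.14].

### API

Orientations are given as a rotation vector (axis times angle).
In Python, from workcell import bot gives the robot as it stands.
- The arm moves only by the tool drive_tool, never from a script. Its argument "steps" is a list of rows, each a list of 2 entries, a list of its own where there are three numbers: the shift along the tool's x, y, z in mm, then the turn about the tool's z in degrees. In form: [[[dx, dy, dz], twist], ...]. A call has 1 to 8 rows; each row shifts and turns the commanded pose from where the row before left it, along the tool's axes as they then stand; what a row does not reach is not made up. A row lasts 1/12 s, in which the tool goes at most 41.7 mm and 7.16 degrees, less where a joint would pass 70% of its speed; a pose out of reach is approached as far as the arm can. A call is refused whole if a number of a shift passes 41.7 or a number of a turn 7.16, either way. A call with a gripper value outside its range is refused whole. "jaw" is the opening, from 0 (shut) to 1 (fully open), set as the call begins (left out, the last holds). The fingers move at their own pace and stop on an object; "force" is the grip in N (left out, the last holds). Time passes only in rows, so rows that do not move let the fingers close. It gives the time, the measured TCP pose, the force and the opening at its end, in the units of the state.
- bot.read_state(): the state, without advancing time (a new reading comes with each control period).
- bot.read_camera(name): name is "scene" or "top" or "wrist"; returns the picture (480x640x3 uint8, red, green, blue); there is no depth.
- bot.camera_info(name): a dict with "fx", "fy", "cx", "cy" (pixels), "D" ([k1, k2, p1, p2, k3] as OpenCV has them; the pictures are not rectified), "position" and "attitude" of the camera in the world. Camera axes: x right, y down, z forward; pixel columns grow to the right and rows downward; lengths in m; the calibration is good to about 2 mm. A picture is of the moment at which its call begins: read the wrist's pose just before it. camera_info takes no time and is no camera call; for the wrist camera it gives the pose at the moment of the call.
- bot.finish_job(): hands the job in, once; it reports no verdict.
The state is a dict: "time": time; "q": joint angles; "joint_vel": joint speeds; "joint_torque": joint torques, N m; "tool_pos": TCP position; "tcp_rot": TCP orientation; "wrist_force": force on the tool from outside, world axes, zero at the start; "torque": the same for the moment, N m; "width": opening from 0.0 (shut) to 1.0 (fully open).
Only numpy, scipy, OpenCV 4.12 (cv2) and the standard library are available. Lean on these libraries where they do the work, as an engineer would, in place of code of your own. Each camera call takes 0.05 s, during which the arm holds its last target.

## Working session

There is one attempt and no reset: what is moved stays moved. The work goes in short steps, Python scripts to look and compute and a tool call to move; the robot and the scene stay as the last step left them, time stands still between calls to the robot, and variables do not carry over. Pictures are saved under pics/ and viewed, and the job is handed in when it is done.

Besides the shell and the picture viewer there is one more tool, called after "Request:" as a command line: name --argument value ..., lists and objects as JSON in quotes. drive_tool: Moves the arm, as the interface text tells. Its arguments: {"type":"object","properties":{"steps":{"type":"array","items":{"type":"array"}},"jaw":{"type":"number"},"force":{"type":"number"}},"required":["steps"]}

```bash
mkdir -p pics; ls; python3 - <<'E'
from workcell import bot
import cv2
print(bot.read_state())
for n in ("scene","top"):
    print(n,bot.camera_info(n))
    cv2.imwrite(f"pics/{n}0.png",bot.read_camera(n)[:,:,::-1])
E
```

```text
pics
{'time': 0.0, 'q': array([-1.20091920e+00,  2.64743114e-01,  1.60535661e+00,  1.60252550e-05,
        1.27370351e+00, -3.69140176e-02]), 'joint_vel': array([ 0.00229693, -0.00018815, -0.00045201, -0.00010635, -0.00121931,
       -0.00086352]), 'joint_torque': array([ 2.86964359e-04, -5.15111625e+01, -3.67313397e+01, -9.85327983e-05,
        1.30506992e-02, -1.98322185e-07]), 'tool_pos': array([ 0.26680651, -0.61924478,  0.22997818]), 'tcp_rot': array([-3.07469679e+00, -6.34141237e-01,  5.51308576e-04]), 'wrist_force': array([ 0.48000622, -0.23146341, -0.20619118]), 'torque': array([ 0.03063154, -0.00512417,  0.00408218]), 'width': 1.0001125494063245}
scene {'fx': 471.1318181919255, 'fy': 471.1318181919255, 'cx': 317.7799941706964, 'cy': 240.47192140980474, 'D': array([-0.01328836,  0.        ,  0.        ,  0.        ,  0.        ]), 'position': array([ 0.87540307, -0.58723418,  0.8001184 ]), 'attitude': array([-2.3083825 , -0.65427357,  0.24574292])}
top {'fx': 589.7581273977581, 'fy': 589.7581273977581, 'cx': 322.3164344959645, 'cy': 226.92173070857754, 'D': array([-0.13117799,  0.        ,  0.        ,  0.        ,  0.        ]), 'position': array([ 0.38233854, -0.04758823,  1.50531126]), 'attitude': array([-2.19948191,  2.1450036 , -0.09508257])}
```

View pics/scene0.png

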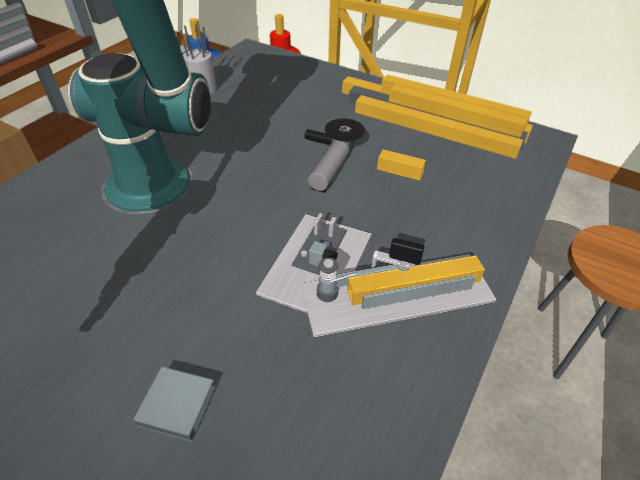

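View pics/top0.png

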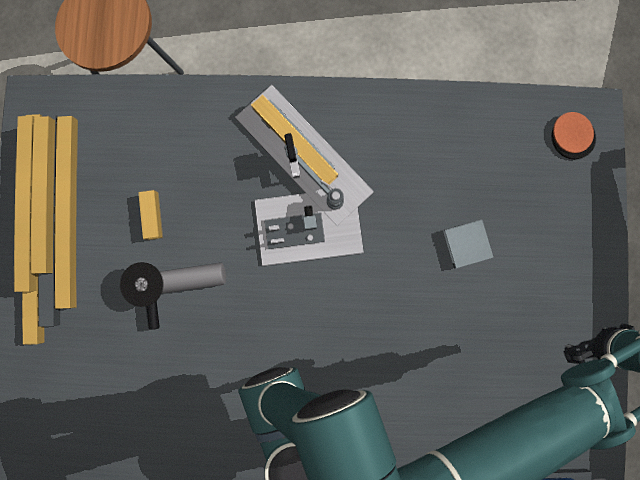

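```bash
python3 - <<'E'
import cv2
a=cv2.imread("pics/top0.png")[75:275,220:390]
cv2.imwrite("pics/topz.png",cv2.resize(a,None,fx=3.0,fy=3.0,interpolation=cv2.INTER_CUBIC))
a=cv2.imread("pics/scene0.png")[205:345,250:500]
cv2.imwrite("pics/scz.png",cv2.resize(a,None,fx=3.2,fy=3.2,interpolation=cv2.INTER_CUBIC))
E
```

```text
(no output)
```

View pics/topz.png

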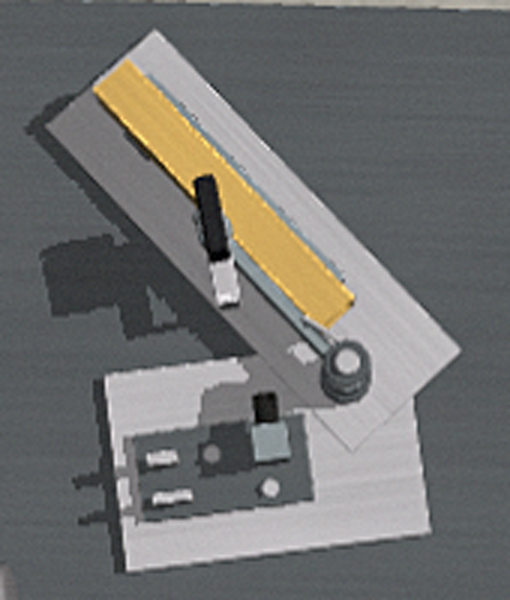

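View pics/scz.png

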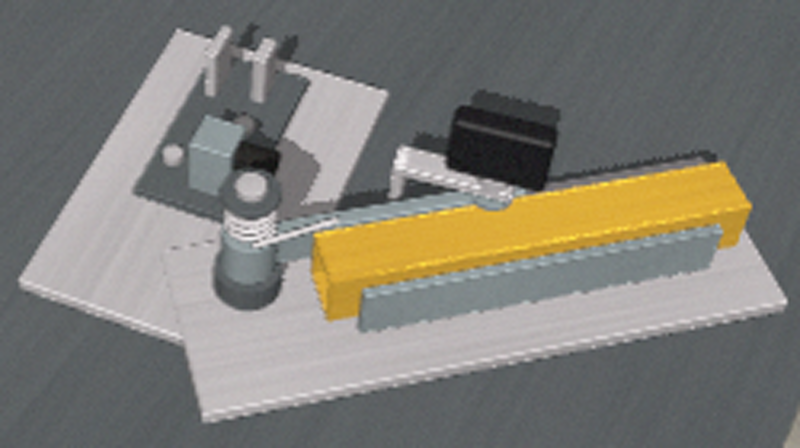

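```bash
cat > h.py <<'E'
import numpy as np, cv2
from scipy.spatial.transform import Rotation as R
from workcell import bot
def cam(n):
    i=bot.camera_info(n); K=np.array([[i['fx'],0,i['cx']],[0,i['fy'],i['cy']],[0,0,1.]])
    Rm=R.from_rotvec(i['attitude']).as_matrix(); return K,np.array(i['D']),Rm,np.array(i['position'])
def unproj(c,uv,z):
    K,D,Rm,p=c
    q=cv2.undistortPoints(np.array([[uv]],float),K,D)[0,0]
    d=Rm@np.array([q[0],q[1],1.]); return p+d*(z-p[2])/d[2]
def proj(c,P):
    K,D,Rm,p=c
    P=np.atleast_2d(P).astype(float); 
    r,_=cv2.Rodrigues(Rm.T); return cv2.projectPoints(P,r,-Rm.T@p,K,D)[0][:,0]
E
python3 - <<'E'
from h import *
T=cam('top');S=cam('scene')
t=lambda u,v:(220+u/3,75+v/3)
s=lambda u,v:(250+u/3.2,205+v/3.2)
def L(n,c,uv,z): print(n,np.round(unproj(c,uv,z),4))
L('post T',T,t(347,358),.112);L('post S',S,s(251,185),.112)
for q in [(95,90),(130,60),(355,300),(325,328)]: L('tube T',T,t(*q),.062)
for q in [(313,237),(322,263),(750,207),(725,163)]: L('tube S',S,s(*q),.062)
L('grip far T',T,t(205,178),.128);L('grip near top T',T,t(213,228),.128)
L('grip S a',S,s(455,107),.128);L('grip S b',S,s(556,125),.128)
for q in [(162,457),(172,496)]: L('keep T',T,t(*q),.062)
for q in [(220,33),(266,43)]: L('keep S',S,s(*q),.062)
L('tip T',T,t(228,300),.076); L('tip S',S,s(402,150),.076)
L('hookend S',S,s(520,185),.076)
E
```

```text
post T [ 0.5893 -0.0699  0.112 ]
post S [ 0.5914 -0.0687  0.112 ]
tube T [0.8197 0.1464 0.062 ]
tube T [0.8465 0.1179 0.062 ]
tube T [ 0.6453 -0.0762  0.062 ]
tube T [ 0.6212 -0.052   0.062 ]
tube S [ 0.6254 -0.0474  0.062 ]
tube S [ 0.6401 -0.0624  0.062 ]
tube S [0.8515 0.122  0.062 ]
tube S [0.8256 0.1501 0.062 ]
grip far T [0.729  0.0466 0.128 ]
grip near top T [0.6885 0.039  0.128 ]
grip S a [0.6727 0.0404 0.128 ]
grip S b [0.7318 0.0594 0.128 ]
keep T [0.511 0.079 0.062]
keep T [0.4792 0.0698 0.062 ]
keep S [0.4801 0.0796 0.062 ]
keep S [0.5129 0.0881 0.062 ]
tip T [0.6402 0.028  0.076 ]
tip S [0.6444 0.0358 0.076 ]
hookend S [0.7214 0.0487 0.076 ]
```

```bash
cat >> h.py <<'E'
def box(c,yaw,lx,ly,z0,z1,off=(0,0)):
    cs,sn=np.cos(yaw),np.sin(yaw); P=[]
    for z in (z0,z1):
        for a,b in ((-1,-1),(1,-1),(1,1),(-1,1)):
            x=off[0]+a*lx/2;y=off[1]+b*ly/2
            P.append([c[0]+cs*x-sn*y,c[1]+sn*x+cs*y,z])
    return np.array(P)
def draw(img,c,P,col,o,s):
    p=(proj(c,P)-o)*s
    for i,j in [(0,1),(1,2),(2,3),(3,0),(4,5),(5,6),(6,7),(7,4),(0,4),(1,5),(2,6),(3,7)]:
        cv2.line(img,tuple(int(round(v)) for v in p[i]),tuple(int(round(v)) for v in p[j]),col,1)
def overlay(img,c,hinge,th,g,hk,kg,o,wh,s):
    a=cv2.resize(img[o[1]:o[1]+wh[1],o[0]:o[0]+wh[0]],None,fx=s,fy=s,interpolation=cv2.INTER_CUBIC)
    y=th+g; piv=np.array(hinge)+.16*np.array([np.cos(y),np.sin(y)])
    hy=y+np.pi/2+1.07-hk
    draw(a,c,box(piv,hy,.064,.018,.082,.128),(0,0,255),np.array(o),s)
    draw(a,c,box(piv,hy,.06,.012,.068,.076,(.03,0)),(255,0,255),np.array(o),s)
    draw(a,c,box(hinge,y,.185,.012,.035,.065,(.0925,0)),(0,255,0),np.array(o),s)
    ky=th+kg # gate angle at rest; keeper box: tip at (160,60), keeper behind
    for d in (-4-5,-4+24+5): draw(a,c,box(hinge,ky,.024,.010,.0,.062,(.16,.06+d/1000)),(255,0,0),np.array(o),s)
    return a
E
cat > ov.py <<'E'
from h import *
import sys
T=cam('top');S=cam('scene')
h=(float(sys.argv[1]),float(sys.argv[2]));th=np.radians(float(sys.argv[3]));hk=float(sys.argv[4]);kg=float(sys.argv[5])
a=overlay(cv2.imread("pics/top0.png"),T,h,th,0,hk,kg,(220,95),(170,180),3)
b=overlay(cv2.imread("pics/scene0.png"),S,h,th,0,hk,kg,(250,205),(250,140),3.2)
cv2.imwrite("pics/ovT%s.png"%sys.argv[6],a);cv2.imwrite("pics/ovS%s.png"%sys.argv[6],b)
E
python3 ov.py .590 -.069 44.8 .07 .95 1
```

```text
(no output)
```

View pics/ovT1.png

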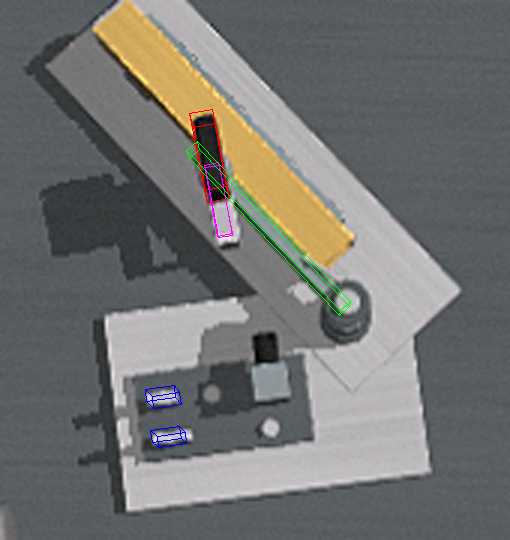

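View pics/ovS1.png

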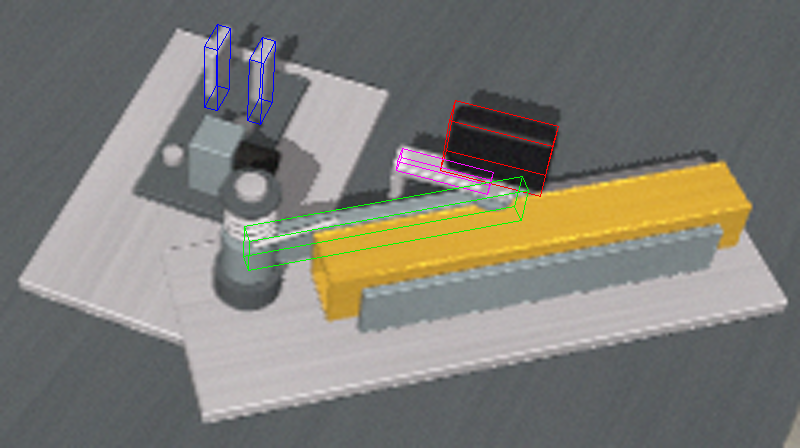

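Request:
drive_tool --steps '[[[15, -10, 0], 0], [[30, -20, 0], 0], [[33, -22, 0], 0], [[33, -22, 0], 0], [[33, -22, 0], 0], [[33, -22, 0], 0], [[33, -22, 0], 0], [[33, -22, 0], 0]]' --jaw 1

```text
time: 0.77
tool_pos: [0.4267, -0.3722, 0.231]
tcp_rot: [-3.076, -0.634, 0.0]
wrist_force: [1.2, -1.1, -0.1]
width: 1.0
```

Request:
drive_tool --steps '[[[33, -22, 0], 0], [[33, -22, 0], 0], [[33, -22, 0], 0], [[33, -22, 0], 0], [[33, -22, 0], 0], [[33, -22, 0], 0], [[33, -22, 0], 0], [[33, -22, 0], 0]]'

```text
time: 1.43
tool_pos: [0.5991, -0.1061, 0.231]
tcp_rot: [-3.076, -0.635, 0.001]
wrist_force: [0.2, -1.0, 0.9]
width: 0.998
```

Request:
drive_tool --steps '[[[33, -22, 0], 0], [[33, -22, 0], 0], [[30, -20, 0], 0], [[20, -13, 0], 0], [[10, -6, 0], 0], [[0, 0, 0], 5], [[0, 0, 0], 6], [[0, 0, 0], 0]]'

```text
time: 2.1
tool_pos: [0.6811, 0.0174, 0.2307]
tcp_rot: [3.124, 0.333, -0.002]
wrist_force: [-0.6, -0.4, 0.5]
width: 1.001
```

```bash
python3 - <<'E'
from h import *
import pickle
c=cam('wrist'); im=bot.read_camera('wrist')[:,:,::-1].copy()
cv2.imwrite('pics/w0.png',im); pickle.dump(c,open('w0.pkl','wb'))
print(c)
print(bot.read_state()['q'])
E
```

```text
(array([[342.11358842,   0.        , 323.08634606],
       [  0.        , 342.11358842, 240.16582333],
       [  0.        ,   0.        ,   1.        ]]), array([-0.0444813,  0.       ,  0.       ,  0.       ,  0.       ]), array([[ 0.21065744, -0.93542672, -0.2839019 ],
       [-0.97755927, -0.20123649, -0.06230373],
       [ 0.00114915,  0.29065568, -0.95682703]]), array([0.75313918, 0.03351944, 0.37488096]))
[-1.13445914e-02  2.76717538e-01  1.58868932e+00 -2.78086988e-04
  1.27732984e+00  1.34271782e+00]
```

View pics/w0.png

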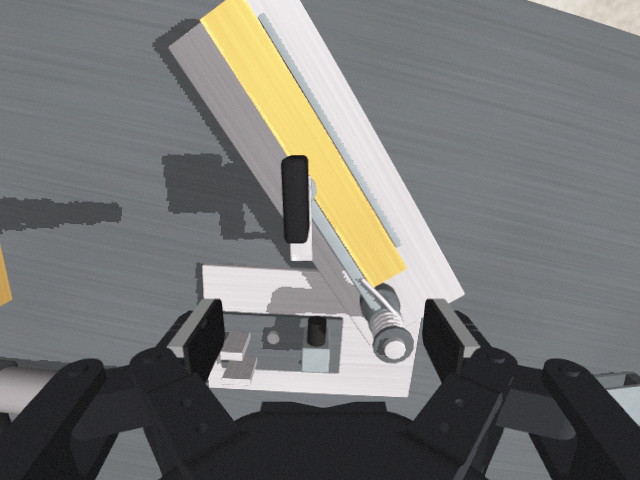

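```bash
python3 - <<'E'
from h import *
import pickle
c=pickle.load(open('w0.pkl','rb'))
P=lambda uv,z:np.round(unproj(c,uv,z),4)
a,b=P((296,157),.128),P((295,241),.128)
print('grip ends',a,b,(a+b)/2,np.linalg.norm(a-b),np.degrees(np.arctan2(*(a-b)[1::-1])))
print('grip sides',P((283,199),.128),P((309,199),.128))
print('post',P((395,350),.112))
t=[P(q,.062) for q in [(202,20),(368,287),(407,266),(246,0)]]; print(t, np.degrees(np.arctan2(*(t[0]-t[1])[1::-1])))
print('keeper',P((236,337),.062),P((240,360),.062))
print('buffer',P((318,320),.05))
im=cv2.imread('pics/w0.png')
cv2.imwrite('pics/w0o.png',overlay(im,c,(.590,-.069),np.radians(44.8),0,.07,.95,(140,0),(320,400),1.5))
E
```

```text
grip ends [0.7357 0.049  0.128 ] [0.6748 0.038  0.128 ] [0.70525 0.0435  0.128  ] 0.061885458712043234 10.238599029563222
grip sides [0.7044 0.0526 0.128 ] [0.7084 0.0341 0.128 ]
post [ 0.5881 -0.0683  0.112 ]
[array([0.8232, 0.1494, 0.062 ]), array([ 0.6219, -0.041 ,  0.062 ]), array([ 0.6517, -0.073 ,  0.062 ]), array([0.8447, 0.1163, 0.062 ])] 43.40601769639165
keeper [0.5369 0.0803 0.062 ] [0.5093 0.0723 0.062 ]
buffer [ 0.5682 -0.0011  0.05  ]
```

View pics/w0o.png

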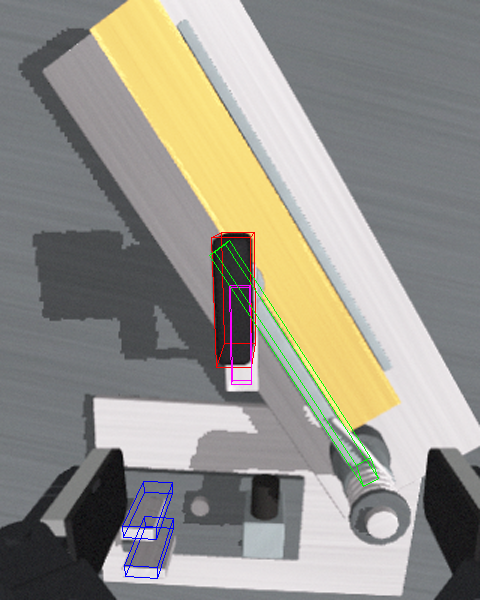

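Request:
drive_tool --steps '[[[14, -10, 0], 0], [[14, -11, 0], 0], [[0, 0, 30], 0], [[0, 0, 35], 0], [[0, 0, 35], 0], [[0, 0, 25], 0], [[0, 0, 13], 0], [[0, 0, 0], 0]]'

```text
time: 2.82
tool_pos: [0.7011, 0.043, 0.0886]
tcp_rot: [-3.123, -0.338, 0.013]
wrist_force: [-0.6, -0.8, -0.9]
width: 1.0
```

Request:
drive_tool --steps '[[[0, 0, 0], 0], [[0, 0, 0], 0], [[0, 0, 0], 0], [[0, 0, 0], 0], [[0, 0, 0], 0], [[0, 0, 0], 0], [[0, 0, 0], 0], [[0, 0, 0], 0]]' --jaw 0 --force 60

```text
time: 3.48
tool_pos: [0.7056, 0.0443, 0.0951]
tcp_rot: [-3.123, -0.337, -0.004]
wrist_force: [-1.3, 1.9, 6.3]
width: 0.203
```

```bash
cat > st.py <<'E'
from h import *
s=bot.read_state(); p=s['tool_pos']; x=R.from_rotvec(s['tcp_rot']).as_matrix()[:,0]; yaw=np.arctan2(x[1],x[0])
H=np.array([.5896,-.069]); d=p[:2]-H; g=np.arctan2(d[1],d[0])
u=d/np.linalg.norm(d); t=np.array([-u[1],u[0]]); f=s['wrist_force']
print('t',round(s['time'],2),'p',p.round(4),'yaw',np.degrees(yaw).round(2),'rad',np.linalg.norm(d).round(4),'g',(g-np.radians(44.6)).round(4),'F tan,rad,z',(f[:2]@t).round(2),(f[:2]@u).round(2),f[2].round(2),'M',s['torque'].round(2),'w',round(s['width'],3))
E
python3 st.py; python3 -c "
from h import *
for n in ('top','scene','wrist'): cv2.imwrite('pics/%s1.png'%n,bot.read_camera(n)[:,:,::-1])"
```

```text
t 3.48 p [0.7056 0.0443 0.0951] yaw 12.32 rad 0.1622 g -0.0049 F tan,rad,z 2.25 0.43 6.26 M [0.34 0.2  0.06] w 0.203
```

View pics/wrist1.png

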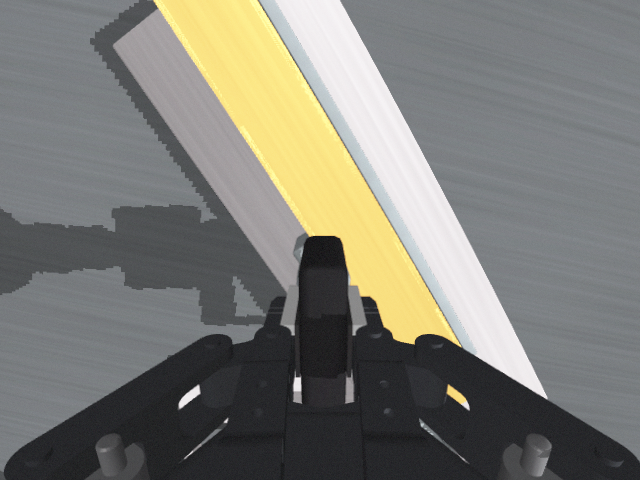

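View pics/scene1.png

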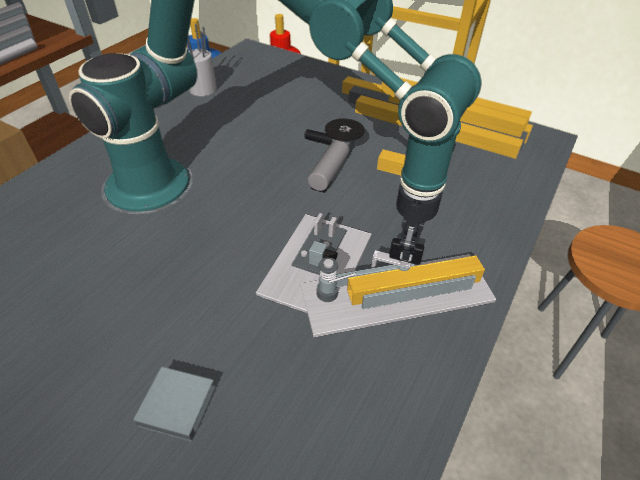

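Request:
drive_tool --steps '[[[-3.1, -4.7, -1], -2], [[-4.7, -6.9, -1], -3], [[-6.3, -9.2, -1], -4], [[-6.3, -9.2, 0], -4], [[-6.3, -9.2, 0], -4], [[-4.7, -6.9, 0], -3], [[0, 0, 0], 0], [[0, 0, 0], 0]]'

```text
time: 4.3
tool_pos: [0.6605, 0.0771, 0.0953]
tcp_rot: [-3.017, -0.875, -0.006]
wrist_force: [8.4, 4.6, -9.3]
width: 0.203
```

```bash
python3 st.py
```

```text
t 4.3 p [0.6605 0.0771 0.0953] yaw 32.34 rad 0.1624 g 0.3406 F tan,rad,z -5.55 7.75 -9.25 M [ 0.66 -1.09 -0.03] w 0.203
```

Request:
drive_tool --steps '[[[-5.5, -9.8, 1], -4], [[-5.9, -9.4, 1], -4], [[-6.3, -9.2, 0], -4], [[-6.3, -9.2, 0], -4], [[-4.7, -6.9, 0], -3], [[-1.6, -2.3, 0], -1], [[0, 0, 0], 0], [[0, 0, 0], 0]]'

```text
time: 4.97
tool_pos: [0.6089, 0.0926, 0.0952]
tcp_rot: [2.819, 1.384, 0.01]
wrist_force: [6.7, 3.8, -3.3]
width: 0.201
```

```bash
python3 st.py; python3 -c "
from h import *
import pickle
for n in ('scene','top'):
    im=bot.read_camera(n)[:,:,::-1].copy(); cv2.imwrite('pics/%s2.png'%n,im)
im=cv2.imread('pics/scene2.png'); cv2.imwrite('pics/s2z.png',cv2.resize(im[190:350,230:480],None,fx=3.2,fy=3.2,interpolation=cv2.INTER_CUBIC))
"
```

```text
t 4.97 p [0.6089 0.0926 0.0952] yaw 52.31 rad 0.1627 g 0.6734 F tan,rad,z -6.16 4.59 -3.32 M [ 0.63 -0.72 -0.06] w 0.201
```

View pics/s2z.png

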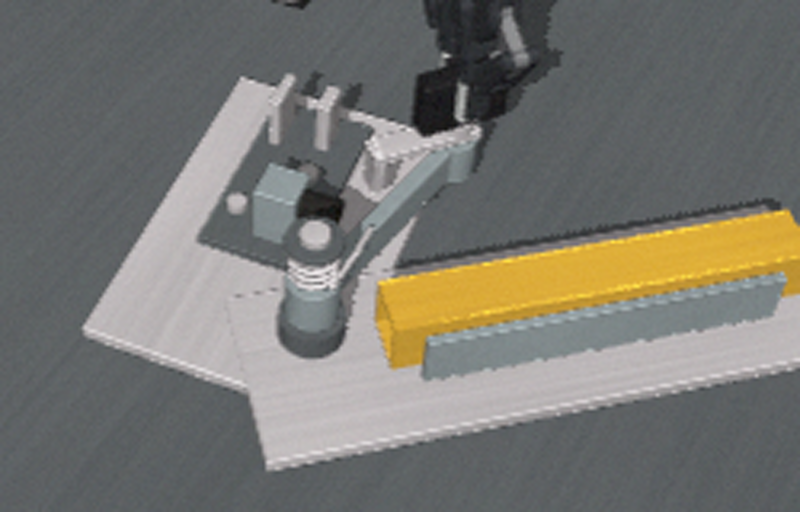

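Request:
drive_tool --steps '[[[-2.5, -5, 0.5], -2], [[-3.1, -4.7, 0], -2], [[-3.1, -4.7, 0], -2], [[-3.1, -4.7, 0], -2], [[-1.6, -2.3, 0], -1], [[0, 0, 0], 0], [[0, 0, 0], 0]]'

```text
time: 5.65
tool_pos: [0.5843, 0.0937, 0.0952]
tcp_rot: [2.701, 1.601, 0.011]
wrist_force: [7.5, 4.7, -0.2]
width: 0.205
```

```bash
python3 st.py
```

```text
t 5.65 p [0.5843 0.0937 0.0952] yaw 61.3 rad 0.1628 g 0.8247 F tan,rad,z -7.69 4.47 -0.19 M [ 0.75 -0.59 -0.02] w 0.205
```

Request:
drive_tool --steps '[[[-1.6, -2.3, 0], -1], [[-1.6, -2.3, 0], -1], [[0, 0, 0], 0], [[0, 0, 0], 0]]'

```text
time: 5.98
tool_pos: [0.5789, 0.0934, 0.0952]
tcp_rot: [2.673, 1.648, 0.012]
wrist_force: [7.4, 5.5, -1.5]
width: 0.198
```

```bash
python3 st.py
```

```text
t 5.98 p [0.5789 0.0934 0.0952] yaw 63.3 rad 0.1628 g 0.8582 F tan,rad,z -7.76 4.99 -1.54 M [ 0.94 -0.63 -0.02] w 0.198
```

Request:
drive_tool --steps '[[[-1.2, -2.5, 0], -1], [[-1.6, -2.3, 0], -1], [[0, 0, 0], 0], [[0, 0, 0], 0]]'

```text
time: 6.32
tool_pos: [0.5734, 0.093, 0.0952]
tcp_rot: [2.644, 1.694, 0.012]
wrist_force: [6.3, 5.6, -1.9]
width: 0.201
```

```bash
python3 st.py
```

```text
t 6.32 p [0.5734 0.093  0.0952] yaw 65.3 rad 0.1628 g 0.892 F tan,rad,z -6.87 4.96 -1.94 M [ 0.89 -0.58 -0.  ] w 0.201
```

Request:
drive_tool --steps '[[[-1.6, -2.3, 0], -1], [[0, 0, 0], 0], [[0, 0, 0], 0]]'

```text
time: 6.57
tool_pos: [0.5706, 0.0927, 0.0952]
tcp_rot: [2.629, 1.717, 0.012]
wrist_force: [7.7, 6.1, -1.6]
width: 0.202
```

```bash
python3 st.py
```

```text
t 6.57 p [0.5706 0.0927 0.0952] yaw 66.3 rad 0.1628 g 0.9091 F tan,rad,z -8.39 5.13 -1.57 M [ 0.99 -0.56 -0.02] w 0.202
```

Request:
drive_tool --steps '[[[-1.6, -2.3, 0], -1], [[0, 0, 0], 0], [[0, 0, 0], 0]]'

```text
time: 6.82
tool_pos: [0.5679, 0.0923, 0.0952]
tcp_rot: [2.614, 1.74, 0.012]
wrist_force: [7.5, 6.4, -1.9]
width: 0.2
```

```bash
python3 st.py
```

```text
t 6.82 p [0.5679 0.0923 0.0952] yaw 67.29 rad 0.1628 g 0.9261 F tan,rad,z -8.32 5.37 -1.89 M [ 0.99 -0.57 -0.03] w 0.2
```

Request:
drive_tool --steps '[[[-1.6, -2.3, 0], -1], [[0, 0, 0], 0], [[0, 0, 0], 0]]'

```text
time: 7.07
tool_pos: [0.5651, 0.0919, 0.0952]
tcp_rot: [2.599, 1.763, 0.013]
wrist_force: [7.7, 7.8, -2.1]
width: 0.201
```

```bash
python3 st.py
```

```text
t 7.07 p [0.5651 0.0919 0.0952] yaw 68.29 rad 0.1628 g 0.9434 F tan,rad,z -8.76 6.51 -2.09 M [ 1.16 -0.54 -0.03] w 0.201
```

Request:
drive_tool --steps '[[[-1.6, -2.3, 0], -1], [[0, 0, 0], 0], [[0, 0, 0], 0]]'

```text
time: 7.32
tool_pos: [0.5623, 0.0915, 0.0952]
tcp_rot: [2.584, 1.785, 0.013]
wrist_force: [8.3, 8.9, -1.8]
width: 0.199
```

```bash
python3 st.py; python3 -c "
from h import *
im=bot.read_camera('scene')[:,:,::-1].copy()
cv2.imwrite('pics/s3z.png',cv2.resize(im[190:350,230:480],None,fx=3.2,fy=3.2,interpolation=cv2.INTER_CUBIC))"
```

```text
t 7.32 p [0.5623 0.0915 0.0952] yaw 69.29 rad 0.1628 g 0.9606 F tan,rad,z -9.63 7.36 -1.81 M [ 1.21 -0.58  0.02] w 0.199
```

View pics/s3z.png

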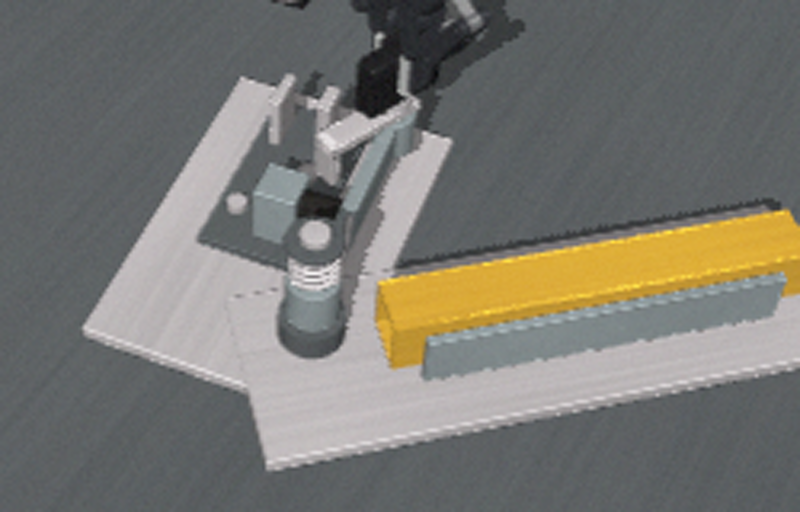

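Request:
drive_tool --steps '[[[-0.9, -2.7, 0], -1], [[0, 0, 0], 0], [[0, 0, 0], 0]]'

```text
time: 7.62
tool_pos: [0.5596, 0.091, 0.0952]
tcp_rot: [2.567, 1.808, 0.012]
wrist_force: [8.3, 7.1, -2.2]
width: 0.198
```

```bash
python3 st.py
```

```text
t 7.62 p [0.5596 0.091  0.0952] yaw 70.3 rad 0.1628 g 0.9777 F tan,rad,z -9.43 5.5 -2.25 M [ 0.97 -0.58  0.06] w 0.198
```

Request:
drive_tool --steps '[[[0, 0, 0], 0]]'

```text
time: 7.7
tool_pos: [0.5596, 0.091, 0.0952]
tcp_rot: [2.568, 1.808, 0.012]
wrist_force: [7.8, 6.0, -1.6]
width: 0.198
```

```bash
python3 st.py
```

```text
t 7.7 p [0.5596 0.091  0.0952] yaw 70.29 rad 0.1628 g 0.9774 F tan,rad,z -8.73 4.47 -1.64 M [ 0.96 -0.59  0.  ] w 0.198
```

Request:
drive_tool --steps '[[[-1.6, -2.3, 0], -1], [[0, 0, 0], 0], [[0, 0, 0], 0]]'

```text
time: 7.95
tool_pos: [0.5575, 0.0906, 0.0952]
tcp_rot: [2.552, 1.829, 0.014]
wrist_force: [9.6, 7.9, -2.2]
width: 0.204
```

```bash
python3 st.py
```

```text
t 7.95 p [0.5575 0.0906 0.0952] yaw 71.28 rad 0.1628 g 0.9909 F tan,rad,z -10.94 5.84 -2.24 M [ 1.11 -0.78 -0.06] w 0.204
```

Request:
drive_tool --steps '[[[0, 0, 0], 0]]'

```text
time: 8.03
tool_pos: [0.5575, 0.0906, 0.0952]
tcp_rot: [2.552, 1.829, 0.014]
wrist_force: [9.8, 8.3, -3.2]
width: 0.202
```

```bash
python3 st.py
```

```text
t 8.03 p [0.5575 0.0906 0.0952] yaw 71.27 rad 0.1628 g 0.9907 F tan,rad,z -11.28 6.17 -3.2 M [ 1.12 -0.77 -0.03] w 0.202
```

Request:
drive_tool --steps '[[[-1.6, -2.5, 0], -0.8], [[0, 0, 0], 0], [[0, 0, 0], 0]]'

```text
time: 8.28
tool_pos: [0.5555, 0.0902, 0.0953]
tcp_rot: [2.538, 1.847, 0.017]
wrist_force: [12.6, 9.3, -6.1]
width: 0.2
```

```bash
python3 st.py
```

```text
t 8.28 p [0.5555 0.0902 0.0953] yaw 72.07 rad 0.1628 g 1.0034 F tan,rad,z -14.27 6.48 -6.08 M [ 1.31 -1.05 -0.05] w 0.2
```

Request:
drive_tool --steps '[[[0, 0, 0], 0]]'

```text
time: 8.37
tool_pos: [0.5555, 0.0902, 0.0952]
tcp_rot: [2.538, 1.847, 0.017]
wrist_force: [12.5, 8.3, -5.7]
width: 0.2
```

```bash
python3 st.py
```

```text
t 8.37 p [0.5555 0.0902 0.0952] yaw 72.07 rad 0.1628 g 1.0031 F tan,rad,z -14.0 5.53 -5.67 M [ 1.21 -1.07 -0.03] w 0.2
```

Request:
drive_tool --steps '[[[0, 0, 0], 3], [[0, 0, 0], 5], [[0, 0, 0], 5], [[0, 0, 0], 5], [[0, 0, 0], 0], [[0, 0, 0], 0]]'

```text
time: 8.87
tool_pos: [0.5559, 0.09, 0.0953]
tcp_rot: [2.797, 1.427, 0.018]
wrist_force: [13.0, 8.6, -6.4]
width: 0.2
```

```bash
python3 st.py
```

```text
t 8.87 p [0.5559 0.09   0.0953] yaw 54.07 rad 0.1625 g 1.0014 F tan,rad,z -14.53 5.72 -6.43 M [ 1.15 -1.31 -0.01] w 0.2
```

Request:
drive_tool --steps '[[[0, 0, 0], 5], [[0, 0, 0], 5], [[0, 0, 0], 5], [[0, 0, 0], 0], [[0, 0, 0], 0]]'

```text
time: 9.28
tool_pos: [0.5561, 0.0896, 0.0953]
tcp_rot: [2.96, 1.05, 0.019]
wrist_force: [13.8, 6.4, -6.8]
width: 0.197
```

```bash
python3 st.py;python3 -c "
from h import *
im=bot.read_camera('scene')[:,:,::-1].copy()
cv2.imwrite('pics/s4z.png',cv2.resize(im[190:350,230:480],None,fx=3.2,fy=3.2,interpolation=cv2.INTER_CUBIC))"
```

```text
t 9.28 p [0.5561 0.0896 0.0953] yaw 39.07 rad 0.1621 g 1.0006 F tan,rad,z -14.79 3.41 -6.78 M [ 0.93 -1.36 -0.03] w 0.197
```

View pics/s4z.png

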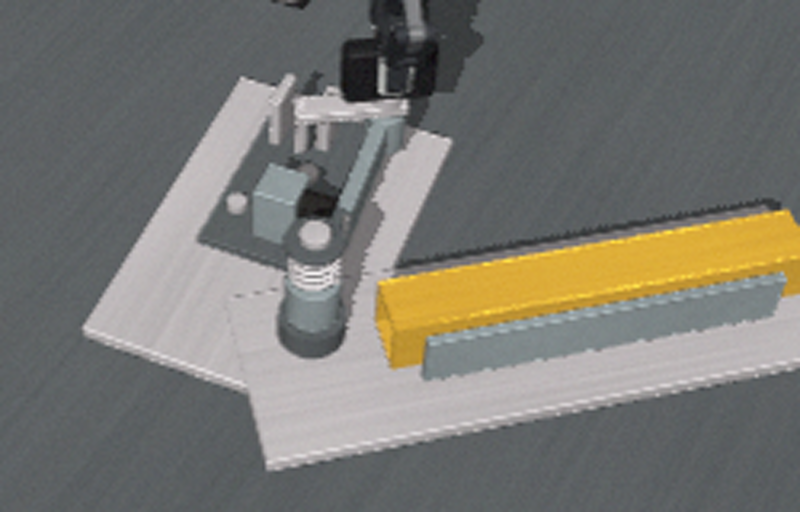

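Request:
drive_tool --steps '[[[0, 0, 0], 4], [[0, 0, 0], 4], [[0, 0, 0], 4], [[0, 0, 0], 0], [[0, 0, 0], 0]]'

```text
time: 9.75
tool_pos: [0.5563, 0.0893, 0.0952]
tcp_rot: [-3.054, -0.735, -0.019]
wrist_force: [13.8, 5.5, -7.6]
width: 0.205
```

```bash
python3 st.py
```

```text
t 9.75 p [0.5563 0.0893 0.0952] yaw 27.07 rad 0.1618 g 0.9999 F tan,rad,z -14.66 2.55 -7.61 M [ 0.76 -1.49 -0.06] w 0.205
```

Request:
drive_tool --steps '[[[0, 0, 0], 4], [[0, 0, 0], 4], [[0, 0, 0], 4], [[0, 0, 0], 2], [[0, 0, 0], 0], [[0, 0, 0], 0]]'

```text
time: 10.25
tool_pos: [0.5564, 0.0889, 0.0952]
tcp_rot: [-3.12, -0.358, -0.019]
wrist_force: [14.3, 4.6, -6.5]
width: 0.2
```

```bash
python3 st.py;python3 -c "
from h import *
im=bot.read_camera('scene')[:,:,::-1].copy()
cv2.imwrite('pics/s5z.png',cv2.resize(im[190:350,230:480],None,fx=3.2,fy=3.2,interpolation=cv2.INTER_CUBIC))"
```

```text
t 10.25 p [0.5564 0.0889 0.0952] yaw 13.09 rad 0.1614 g 0.9998 F tan,rad,z -14.95 1.52 -6.51 M [ 0.53 -1.58 -0.03] w 0.2
```

View pics/s5z.png

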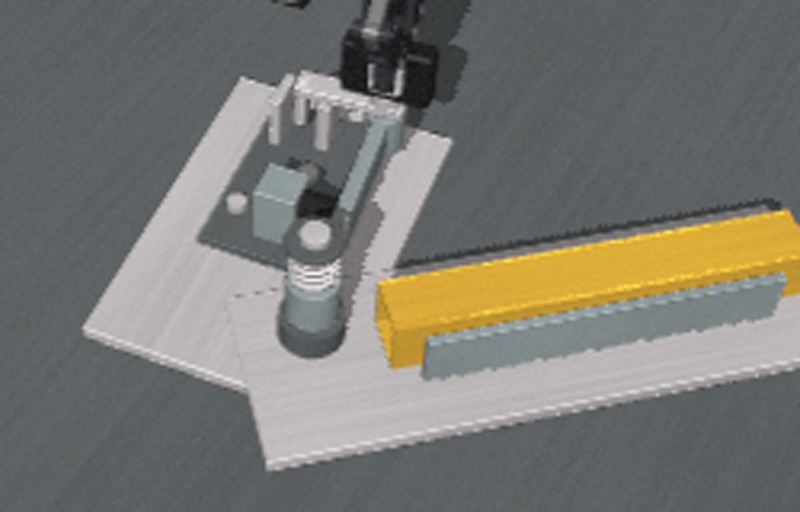

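Request:
drive_tool --steps '[[[2, 0, 0], 0.7], [[2, 0, 0], 0.7], [[2, 0, 0], 0.7], [[2, 0, 0], 0.7], [[2, 0, 0], 0.6], [[0, 0, 0], 0], [[0, 0, 0], 0]]'

```text
time: 10.88
tool_pos: [0.5644, 0.0904, 0.0951]
tcp_rot: [-3.13, -0.266, -0.013]
wrist_force: [9.1, 2.3, -3.0]
width: 0.202
```

```bash
python3 st.py
```

```text
t 10.88 p [0.5644 0.0904 0.0951] yaw 9.71 rad 0.1614 g 0.9489 F tan,rad,z -9.31 0.83 -2.95 M [ 0.31 -0.93 -0.01] w 0.202
```

Request:
drive_tool --steps '[[[2, 0, 0], 0], [[2, 0, 0], 0], [[0, 0, 0], 0], [[0, 0, 0], 0]]'

```text
time: 11.22
tool_pos: [0.5655, 0.0906, 0.0951]
tcp_rot: [3.13, 0.266, 0.003]
wrist_force: [-1.0, 0.8, 5.3]
width: 0.207
```

```bash
python3 st.py
```

```text
t 11.22 p [0.5655 0.0906 0.0951] yaw 9.71 rad 0.1614 g 0.9424 F tan,rad,z 0.86 0.95 5.31 M [ 0.06 -0.06 -0.07] w 0.207
```

Request:
drive_tool --steps '[[[0, 0, 0], 0], [[0, 0, 0], 0], [[0, 0, 0], 0], [[0, 0, 0], 0], [[0, 0, 0], 0], [[0, 0, 0], 0]]' --jaw 1

```text
time: 11.72
tool_pos: [0.5642, 0.0904, 0.0935]
tcp_rot: [3.13, 0.266, -0.001]
wrist_force: [-0.7, 0.4, -0.2]
width: 0.996
```

Request:
drive_tool --steps '[[[0, 0, -5], 0], [[0, 0, -20], 0], [[0, 0, -35], 0], [[0, 0, -35], 0], [[0, 0, -30], 0], [[0, 0, -15], 0], [[0, 0, 0], 0], [[0, 0, 0], 0]]'

```text
time: 12.38
tool_pos: [0.5652, 0.0906, 0.2353]
tcp_rot: [-3.13, -0.266, -0.005]
wrist_force: [-0.1, 0.2, -1.6]
width: 0.998
```

```bash
python3 st.py;python3 -c "
from h import *
im=bot.read_camera('scene')[:,:,::-1].copy()
cv2.imwrite('pics/s6z.png',cv2.resize(im[190:350,230:480],None,fx=3.2,fy=3.2,interpolation=cv2.INTER_CUBIC))
cv2.imwrite('pics/w6.png',bot.read_camera('wrist')[:,:,::-1])"
```

```text
t 12.38 p [0.5652 0.0906 0.2353] yaw 9.71 rad 0.1614 g 0.9439 F tan,rad,z 0.08 0.2 -1.64 M [ 0.03  0.03 -0.01] w 0.998
```

View pics/s6z.png

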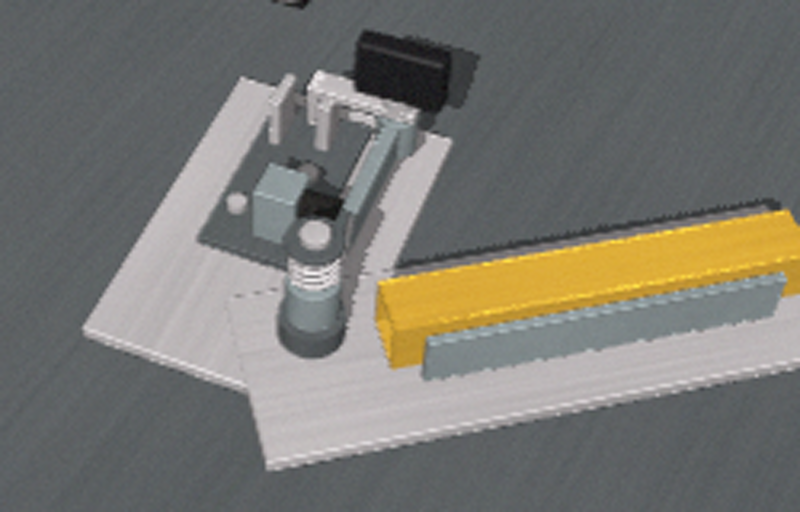

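View pics/w6.png

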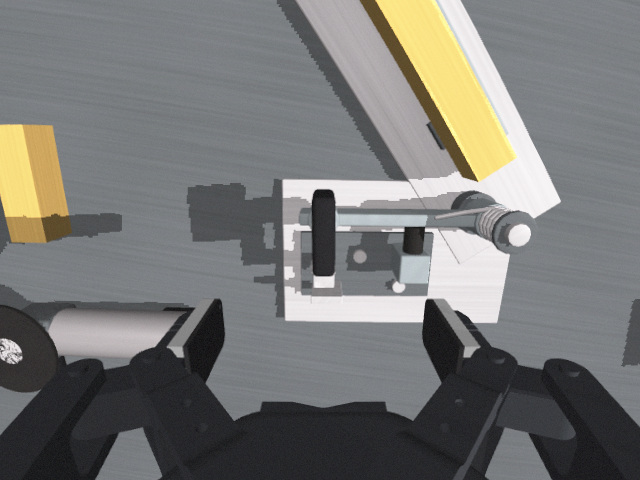

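Request:
drive_tool --steps '[[[0, 0, 0], 0], [[0, 0, 0], 0], [[0, 0, 0], 0], [[0, 0, 0], 0], [[0, 0, 0], 0], [[0, 0, 0], 0]]'

```text
time: 12.98
tool_pos: [0.5644, 0.0905, 0.2335]
tcp_rot: [-3.13, -0.266, 0.001]
wrist_force: [-0.7, -0.2, 0.7]
width: 1.0
```

```bash
python3 -c "
from h import *
a=cv2.imread('pics/w6.png').astype(int); b=bot.read_camera('wrist')[:,:,::-1].astype(int)
d=np.abs(a-b).max(2)[170:330,270:440]; print('changed px >40:',(d>40).sum(), d.mean())
if (d>40).sum()<40: print(bot.finish_job())"
```

```text
changed px >40: 82 3.5222426470588237
```

```bash
python3 -c "
from h import *
import time
a=bot.read_camera('wrist')[:,:,::-1].astype(int)
for i in range(6): b=bot.read_camera('wrist')[:,:,::-1].astype(int)
d=np.abs(a-b).max(2)[170:330,270:440]; print('changed px >40:',(d>40).sum(), d.mean())
if (d>40).sum()<15: print(bot.finish_job(), bot.read_state()['time'])"
```

```text
changed px >40: 18 2.658529411764706
```

```bash
python3 -c "
from h import *
a=bot.read_camera('scene').astype(int)
for i in range(10): b=bot.read_camera('scene').astype(int)
d=np.abs(a-b).max(2)[190:290,300:400]; print('changed px >40:',(d>40).sum(), d.mean(), bot.read_state()['tool_pos'])
c=cv2.resize(b.astype(np.uint8)[190:350,230:480,::-1],None,fx=3.2,fy=3.2,interpolation=cv2.INTER_CUBIC); e=cv2.imread('pics/s6z.png')
print((np.abs(c.astype(int)-e).max(2)>40).sum())
cv2.imwrite('pics/s7z.png',c)"
```

```text
changed px >40: 0 3.0061 [0.56444967 0.09045923 0.23378085]
0
```

View pics/s7z.png

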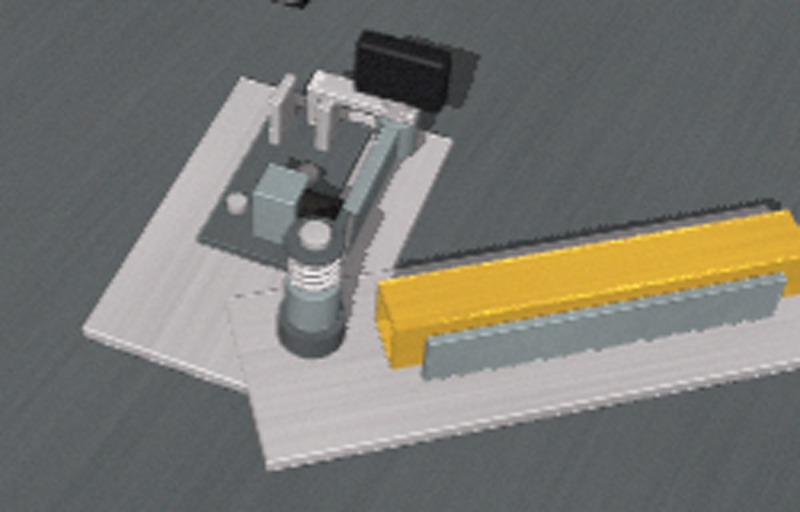

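The gate stands still in the fixed scene camera, with no pixel changed. The hook is square, with its tip behind the keeper.

```bash
python3 -c "
from workcell import bot
print(bot.finish_job(), bot.read_state()['time'])"
```

```text
the job is handed in; nothing more can be done
the job is handed in; nothing more can be done
```

The gate is hooked open and the job was handed in at about 14 s; `finish_job` gave no verdict.

**What I did:**
- I gripped the paddle and drew the gate along its arc. Force and travel showed it touching the buffer at about 0.98 rad.
- I held it roughly 4 mm past first touch, with about 14 N at the grip, some 5 N above the spring alone. That is well short of squashing the buffer.
- I turned the grip about 59° clockwise and eased back until the keeper took the load at about 0.94 rad, 6 mm before the buffer as the task says. I then opened the jaws and lifted clear.

**Last checks:**
- **Hook and gate:** The pictures show the hook square to the gate, with its tip between the keeper and the backstop.
- **Standing still:** The fixed camera showed no change in the gate area from just after release to hand-in. My first two checks with the wrist camera did not pass my limits (82 and 18 changed pixels). The arm had settled about 2 mm before the first, and I put the second down to image noise, so I relied on the fixed camera.
- **Robot clear:** The wrist force was near zero and the tool was about 0.23 m above the bench.
- **Bystanders:** The arm's path stayed clear of the grinder, the magnetic square and the offcut. I did not measure their positions again at the end.

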